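# Seat the dimmer dial on its locating pin

### The job

The dial of the chrome dimmer sits raised on its spindle because its notch is not over the locating pin. With a fingertip, turn the dial (it has a small post to push against) until the notch in its rim lies over the brass pin, then press the dial straight down, without forcing it, until it is fully seated, and take the hand away. Do not pull the dial up, and leave the cup, shoe horn and keyring where they lie.

Things in the scene. Friction and masses are not known exactly. Their poses are not given: they have to be found in the camera images.
- dimmer: Chrome dimmer box fixed on the shelf, face up: 115 x 115 mm, 30 mm high, origin under its centre, z up; the dial's vertical axis passes through it. On its top (black inlay, 106 mm round) a brass locating pin, 7 mm wide, rounded on top, lies radially along the box's own +x, from 30 to 51.5 mm from the axis; 13 mm of it shows beyond the dial's rim.
- pin (a point): Point on the top of the brass pin, 34 mm from the dial's axis along the box's +x, 39 mm above the shelf.
- dial (a joint): Turning angle of the dial in rad about the vertical, counter-clockwise seen from above positive, no stops; the notch lies over the pin at 0 and at any whole turn (6.283). It turns either way, stays where it is left and needs about 0.03 N m (1 N on the post). The notch drops over the pin when within about 0.08 rad.
- sleeve (a joint): How far the dial has been pressed down in m: 0 raised, as at the start; 0.007 fully seated on its stop. A push fit with about 5 N of friction and no return spring: it stays where it is left. If the notch is not over the pin the pin stops it at about 0.001. Negative: pulled up.
- notch (a point): Middle of the dial's one notch, at the level of its top face, 34 mm from the axis. The notch is a gap in the rim, open outward, 13 mm wide, 9 mm deep, through the full thickness.
- post (a point): Centre of the top of the dial's one round upright post, 10 mm thick, rising 18 mm above the dial's flat top (so to 68 mm above the shelf while raised), 30 mm from the axis, exactly opposite the notch.
- dial_top (a point): The dial is an aluminium disc 76 mm in diameter, 10 mm thick, its underside just clear of the pin while raised. This point is the centre of its flat top, on the axis: 50 mm above the shelf while raised, 43 mm when seated. Press here.
- cup: Loose red ceramic espresso cup with a handle, 62 mm across, 58 mm tall, origin at the centre of its foot; bystander, left (+y) of the dimmer.
- shoe_horn: Loose grey plastic shoe horn 150 mm long along its x, 40 mm wide, 8 mm high, lying on the shelf, origin under its middle; bystander, right (-y) of the dimmer.
- keyring: Loose aluminium keyring lying flat, 34 mm ring at the origin and two keys reaching 70 mm along its +x, 4 mm high; bystander beyond the dimmer.
- rack: Fixed bamboo rack 75 x 110 mm, 45 mm high, holding two upright cork coasters, 100 mm high in all, origin at the centre of its underside; bystander, far right of the dimmer.
Mind the look-alikes: they are no part of the job. Leave any green, pink or purple look-alike of the dimmer alone.

How it is judged:
By the outcome, as a careful person would: the job done as asked, in the order asked, and still so for the second after the job is handed in, with the robot touching nothing.
It also fails if it takes over 51 s, if anything falls off the work surface, if the arm or the gripper's body presses on something with over 40 N, if the wrist force passes 120 N, or if a joint passes its speed limit or range.

### The arm

A 6-joint arm with a two-finger parallel gripper is mounted at the origin on the work surface. World frame = base frame: x ahead of the robot, y to its left, z up, the work surface at z = 0. Lengths are in mm, angles in rad, forces in N, time in s.
With the tool pointing down it reaches from about 275 to 750 mm from the base axis. Payload 10.2 kg.
Tool frame: the origin (TCP) lies at the very end of the fingers, on their centre line; the grasp point (between the pads) lies 19 mm behind it; z points along the fingers, y is the line along which they close (so a half turn about z gives the same grasp; the last joint's range is limited). The gripper opens to 85 mm and grips with 20 to 120 N. Pads are 22 mm wide; open, the fingers measure 114 mm over their backs; the gripper's body (76 mm by 85 mm) begins 54 mm behind the grasp point. The pads swing forward as they close: fully open they stand 13 mm farther back than shut.
Start: joints at [0.915, 0.313, 1.498, -0, 1.331, -0.223], TCP at [220.205, 476.593, 231.294] pointing down, gripper open.
Joint ranges: [-2.94, 2.94], [-0.97, 2.17], [0.19, 2.56], [-1.23, 4.37], [0.02, 3.11], [-2.88, 2.88]. Speed limits (rad/s): [2.39, 2.39, 3.01, 3.14, 3.14, 3.14].

### API

Orientations are given as a unit quaternion [w, x, y, z].
In Python, from rig import ctrl gives the robot as it stands.
- The arm moves only by the tool step_arm, never from a script. Its argument "increments" is a list of rows, each a list of 3 entries, a list of its own where there are three numbers: the shift along the tool's x, y, z in cm, then the turn, a rotation vector about the tool's x, y, z in degrees, then the opening in per cent of the stroke, from 0 (shut) to 100 (fully open). A call has 1 to 8 rows; each row is the pose to reach, as a shift and turn from the pose commanded when the call began, along the tool's axes at that moment; what a row does not reach only later rows make up. A row lasts 1/8 s, in which the tool goes at most 62.5 mm and 10.7 degrees, less where a joint would pass 70% of its speed; a pose out of reach is approached as far as the arm can. A call with a gripper value outside its range is refused whole. The fingers move at their own pace and stop on an object; "squeeze" is the grip in N (left out, the last holds). Time passes only in rows, so rows that repeat a pose let the fingers close. It gives the time, the measured TCP pose, the force, the opening and the grip force at its end, in the units of the state.
- ctrl.sense(): the state, without advancing time (a new reading comes with each control period).
- ctrl.capture(name): name is "side" or "top"; returns a dict with "img" (400x640x3 uint8, red, green, blue), "fx", "fy", "cx", "cy" (pixels), "extrinsics" (4x4, takes a point from camera to world coordinates). Camera axes: x right, y down, z forward; pixel columns grow to the right and rows downward; lengths in mm; the calibration is good to about 2 mm. A picture is of the moment at which its call begins. There is no depth.
- ctrl.finish_job(): hands the job in; it is judged then, once.
The state is a dict: "time_s": time; "joints": joint angles; "dq": joint speeds; "tau": joint torques, N m; "eef_pos": TCP position; "ee_rot": TCP orientation; "force": force on the tool from outside, world axes, zero at the start; "wrist_torque": the same for the moment, N m; "grip_width": opening from 0.0 (shut) to 1.0 (fully open); "grip_force": force on a finger pad.
Only numpy, scipy, OpenCV 4.12 (cv2) and the standard library are available. Lean on these libraries where they do the work, as an engineer would, in place of code of your own. Each camera call takes 0.05 s, during which the arm holds its last target. There are 200 camera calls.

## Working session

There is one attempt and no reset: what is moved stays moved. The work goes in short steps, Python scripts to look and compute and a tool call to move; the robot and the scene stay as the last step left them, time stands still between calls to the robot, and variables do not carry over. Pictures are saved under pics/ and viewed, at most 10 in all, crops included, and the job is handed in when it is done.

Besides the shell and the picture viewer there is one more tool, called after ">>>" as name([rows], argument=value, ...), one row to a line, values as JSON. step_arm: Moves the arm, as the interface text tells. Its arguments: {"type":"object","properties":{"increments":{"type":"array"},"squeeze":{"type":"number"}},"required":["increments"]}

```bash
mkdir -p pics; cat > h.py <<'E'
import numpy as np, cv2
from rig import ctrl
def snap(n,f):
    c=ctrl.capture(n); cv2.imwrite('pics/'+f+'.png',c['img'][:,:,::-1]); np.savez('pics/'+f+'.npz',**c); return c
def load(f): return dict(np.load('pics/'+f+'.npz'))
def w(c,u,v,z):
    E=c['extrinsics']; d=E[:3,:3]@np.array([(u-c['cx'])/c['fx'],(v-c['cy'])/c['fy'],1]); o=E[:3,3]
    return o+d*(z-o[2])/d[2]
def px(c,P):
    E=np.linalg.inv(c['extrinsics']); p=E[:3,:3]@np.array(P,float)+E[:3,3]
    return c['fx']*p[0]/p[2]+c['cx'],c['fy']*p[1]/p[2]+c['cy']
E
python3 - <<'E'
from h import *
for n in('top','side'):
    c=snap(n,n+'0'); print(n,c['extrinsics'].round(2).tolist(),c['fx'])
s=ctrl.sense();print(s)
E
```

```text
top [[0.0, -0.98, 0.19, 387.12], [-1.0, -0.0, -0.01, 32.62], [0.01, -0.19, -0.98, 935.82], [0.0, 0.0, 0.0, 1.0]] 454.67319729540463
side [[-0.87, -0.39, 0.3, 299.18], [-0.49, 0.67, -0.56, 458.48], [0.02, -0.63, -0.77, 701.81], [0.0, 0.0, 0.0, 1.0]] 433.2210201591684
{'time_s': 0.1, 'joints': array([ 9.14584916e-01,  3.13407997e-01,  1.49835473e+00, -1.44942512e-05,
        1.33098939e+00, -2.23392648e-01]), 'dq': array([ 0.00042716, -0.00086366,  0.00037865,  0.00190369, -0.00153841,
        0.00077014]), 'tau': array([ 1.94844237e-03, -4.12899077e+01, -2.60138422e+01, -2.28952640e-04,
        3.10607968e-03,  4.71431304e-05]), 'eef_pos': array([220.07143682, 476.40023525, 230.78756306]), 'ee_rot': array([-2.40457143e-04,  2.14722427e-01,  9.76674942e-01, -5.27557388e-04]), 'force': array([0.33174172, 1.47276562, 0.7543052 ]), 'wrist_torque': array([-0.00171729, -0.03849068, -0.01141758]), 'grip_force': 0.0, 'grip_width': 1.0034899046100054}
```

View pics/top0.png

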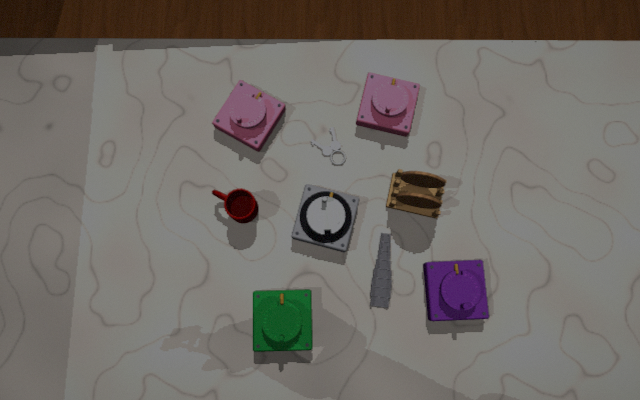

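View pics/side0.png

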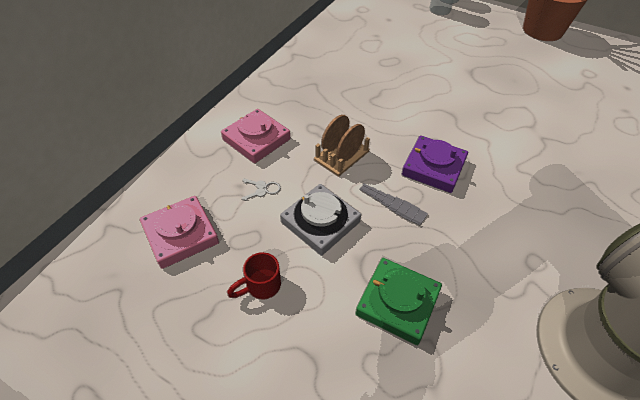

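Dimmers in the top view: pink (250,115), pink (388,103), green (282,320), purple (456,291) and chrome (325,217). Only the one at (325,217) is chrome with a black inlay and an aluminium dial, and it has the cup on its left and the shoe horn on its right, so that is the one meant. I'll confirm it in a crop.

```bash
python3 - <<'E'
from h import *
a=cv2.imread('pics/top0.png')[180:255,285:365]; b=cv2.imread('pics/side0.png')[175:265,275:365]
a=cv2.resize(a,(400,375),interpolation=cv2.INTER_CUBIC); b=cv2.resize(b,(375,375),interpolation=cv2.INTER_CUBIC)
cv2.imwrite('pics/crop0.png',np.hstack([a,b]))
c=load('top0'); g=load('side0'); print(w(c,325,217,50),w(g,321,208,50))
E
```

```text
[532.05425915   7.29556423  50.        ] [537.35687775   9.28337482  50.        ]
```

View pics/crop0.png

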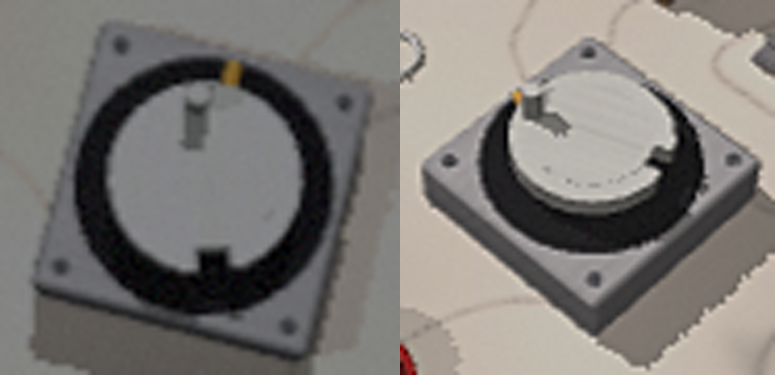

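The crop confirms it. The chrome box's brass pin is at about (331,195) in the top view. The post is at (324.6,200) and the notch at (327.6,232), so the dial is roughly half a turn off. Next I'll compute positions.

```bash
python3 - <<'E'
from h import *
from scipy.optimize import least_squares
c=load('top0'); g=load('side0')
T=lambda u,v:(285+(u+.5)/5-.5,180+(v+.5)/5-.5)
S=lambda u,v:(275+(u-400+.5)/(375/90)-.5,175+(v+.5)/(375/90)-.5)
# model: centre x,y, box yaw a, dial angle t ; per-camera xy offset penalised (calibration ~2mm)
obs=[]
def pts(p):
    x,y,a,t=p[:4]; r=lambda R,an,z:(x+R*np.cos(an),y+R*np.sin(an),z)
    n=a+t
    L=[(c,T(232,73),r(45,a,38)),(c,T(213,260),r(33,n,49)),(c,T(198,98),r(30,n+np.pi,68)),(c,T(204,178),r(0,0,50)),
       (g,S(518,97),r(45,a,38)),(g,S(660,158),r(33,n,49)),(g,S(533,92),r(30,n+np.pi,68)),(g,S(594,136),r(0,0,50))]
    # box corners
    for cam,P,cs in((c,T,[(105,22),(370,97)]),(g,S,[(588,40),(423,168),(592,300),(758,158)])):
        for uv in cs:
            q=min((( r(57.5*2**.5,a+np.pi/4+k*np.pi/2,30)) for k in range(4)),key=lambda Q:np.hypot(*(np.array(px(cam,Q))-P(*uv))))
            L.append((cam,P(*uv),q))
    return L
def f(p):
    o={id(c):p[4:6],id(g):p[6:8]}
    return np.concatenate([np.array(px(k,np.array(P)+[*o[id(k)],0]))-uv for k,uv,P in pts(p)]+[p[4:]/2])
r=least_squares(f,[534,8,-.2,3.1,0,0,0,0],loss='soft_l1')
print(r.x.round(3)); print(f(r.x)[:-4].reshape(-1,2).round(1).tolist())
x,y,a,t=r.x[:4]; print('post ang',a+t+np.pi,'pos',x+30*np.cos(a+t+np.pi),y+30*np.sin(a+t+np.pi),'goal post ang',a+np.pi)
for P in((x+51.5*np.cos(a),y+51.5*np.sin(a),0),): print(P)
E
```

```text
[ 5.37055e+02  7.00600e+00 -2.52000e-01  3.51200e+00 -1.78100e+00
 -5.58000e-01  1.78100e+00  5.58000e-01]
[[-0.2, 0.9], [0.2, 0.3], [-0.4, -0.4], [0.0, 0.2], [1.3, 0.3], [-0.2, 0.3], [-0.2, -0.4], [-0.4, -0.2], [-0.7, -0.8], [0.9, -1.9], [0.0, -2.2], [-1.4, -1.3], [0.8, 2.2], [1.7, 0.6]]
post ang 6.401176291954092 pos 566.8459836817997 10.537177878426625 goal post ang 2.8891958153370125
(np.float64(586.9228771804841), np.float64(-5.85521109900785), 0)
```

```bash
cat >> h.py <<'E'
from scipy.spatial.transform import Rotation as R
def pose():
    s=ctrl.sense(); q=s['ee_rot']; return s,R.from_quat([q[1],q[2],q[3],q[0]])
def rows(T):
    "T: list of (x,y,z,yaw of tool x in deg), tool pointing down -> increment rows from the present pose"
    s,r=pose()
    for x,y,z,a in T:
        d=r.inv().apply(np.array([x,y,z])-s['eef_pos'])/10
        a=np.radians(a); g=R.from_matrix(np.array([[np.cos(a),np.sin(a),0],[np.sin(a),-np.cos(a),0],[0,0,-1]]))
        print([d.round(2).tolist(),np.degrees((r.inv()*g).as_rotvec()).round(1).tolist()])
C=np.array([537.,7.])
def behind(phi,d,z,rad=30):
    p=np.radians(phi); q=C+rad*np.array([np.cos(p),np.sin(p)])-d*np.array([-np.sin(p),np.cos(p)]); return (*q,z,phi)
E
python3 - <<'E'
from h import *
rows([behind(6.8,34,150),behind(6.8,34,100)])
E
```

```text
[[-52.8, -30.63, 8.1], [-0.0, 0.1, 148.4]]
[[-52.8, -30.63, 13.1], [-0.0, 0.1, 148.4]]
```

>>> step_arm([
  [[-52.8, -30.6, 8.1], [0, 0, 148.4], 0],
  [[-52.8, -30.6, 8.1], [0, 0, 148.4], 0],
  [[-52.8, -30.6, 8.1], [0, 0, 148.4], 0],
  [[-52.8, -30.6, 8.1], [0, 0, 148.4], 0],
  [[-52.8, -30.6, 8.1], [0, 0, 148.4], 0],
  [[-52.8, -30.6, 8.1], [0, 0, 148.4], 0],
  [[-52.8, -30.6, 8.1], [0, 0, 148.4], 0],
  [[-52.8, -30.6, 8.1], [0, 0, 148.4], 0],
])

```text
time_s: 1.1
eef_pos: [506.1, 69.2, 165.1]
ee_rot: [-0.0, 0.825, 0.566, -0.0]
force: [0.9, 0.3, 0.4]
grip_width: 0.001
grip_force: 0.0
```

```bash
python3 - <<'E'
from h import *
rows([behind(6.8,34,150),behind(6.8,34,100)])
E
```

```text
[[-6.29, 9.37, 1.51], [-0.0, 0.0, 62.1]]
[[-6.29, 9.37, 6.51], [-0.0, 0.0, 62.1]]
```

>>> step_arm([
  [[-6.3, 9.4, 1.5], [0, 0, 62], 0],
  [[-6.3, 9.4, 1.5], [0, 0, 62], 0],
  [[-6.3, 9.4, 1.5], [0, 0, 62], 0],
  [[-6.3, 9.4, 1.5], [0, 0, 62], 0],
  [[-6.3, 9.4, 4], [0, 0, 62], 0],
  [[-6.3, 9.4, 6.5], [0, 0, 62], 0],
  [[-6.3, 9.4, 6.5], [0, 0, 62], 0],
  [[-6.3, 9.4, 6.5], [0, 0, 62], 0],
])

```text
time_s: 2.1
eef_pos: [571.3, -21.2, 101.4]
ee_rot: [0.0, 0.998, 0.065, 0.001]
force: [0.8, -0.8, -0.9]
grip_width: -0.001
grip_force: 0.0
```

```bash
python3 - <<'E'
from h import *
rows([behind(6.8,34,75),behind(6.8,34,58)]+[behind(6.8,34,58)])
c=snap('top','t1');g=snap('side','s1')
print(ctrl.sense()['eef_pos'])
a=c['img'][150:270,265:385];b=g['img'][130:270,250:390]
cv2.imwrite('pics/crop1.png',np.hstack([cv2.resize(i,(400,400),interpolation=cv2.INTER_CUBIC) for i in(a,b)])[:,:,::-1])
E
```

```text
[[-0.07, 0.19, 2.64], [0.0, -0.1, 0.6]]
[[-0.08, 0.19, 4.34], [0.0, -0.1, 0.6]]
[[-0.08, 0.19, 4.34], [0.0, -0.1, 0.6]]
[571.37076885 -21.18563664 101.59895605]
```

View pics/crop1.png

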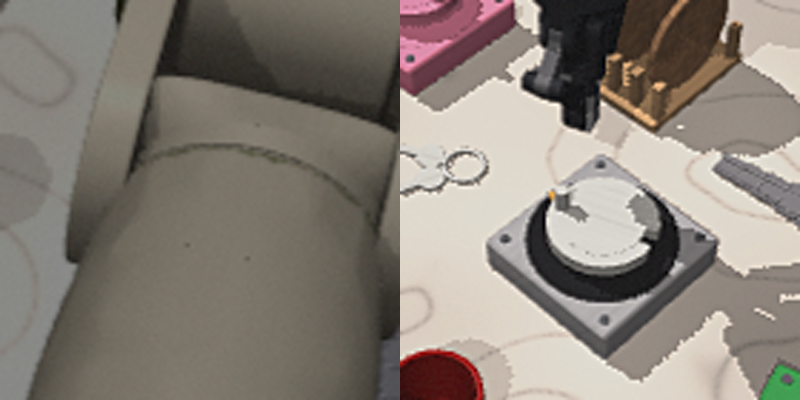

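The side view shows the closed finger hanging at about (312,175), clear of the rack, with nothing on the post's near side. The top view is blocked by the arm. I'll lower next to the post and close in.

>>> step_arm([
  [[0, 0.1, 2.2], [0, 0, 0.6], 0],
  [[0, 0.1, 4.3], [0, 0, 0.6], 0],
  [[0, 0.1, 4.3], [0, 0, 0.6], 0],
  [[0, -0.4, 4.3], [0, 0, 0.6], 0],
  [[0, -0.8, 4.3], [0, 0, 0.6], 0],
  [[0, -1.1, 4.3], [0, 0, 0.6], 0],
  [[0, -1.3, 4.3], [0, 0, 0.6], 0],
  [[0, -1.3, 4.3], [0, 0, 0.6], 0],
])

```text
time_s: 3.2
eef_pos: [569.3, -8.1, 57.6]
ee_rot: [0.0, 0.998, 0.058, 0.0]
force: [0.2, -0.6, 0.8]
grip_width: 0.002
grip_force: 0.0
```

```bash
python3 - <<'E'
from h import *
g=snap('side','s2'); s=ctrl.sense(); print(s['eef_pos'],s['force'])
p=s['eef_pos'][:2]-C; print('d',6.8, p@np.array([np.sin(.1187),-np.cos(.1187)]))
b=g['img'][150:260,260:380]
cv2.imwrite('pics/crop2.png',cv2.resize(b,(600,550),interpolation=cv2.INTER_CUBIC)[:,:,::-1])
E
```

```text
[569.22849491  -8.18595421  57.55407276] [-0.53076132 -0.09080718  0.38406381]
d 6.8 18.89564234112765
```

View pics/crop2.png

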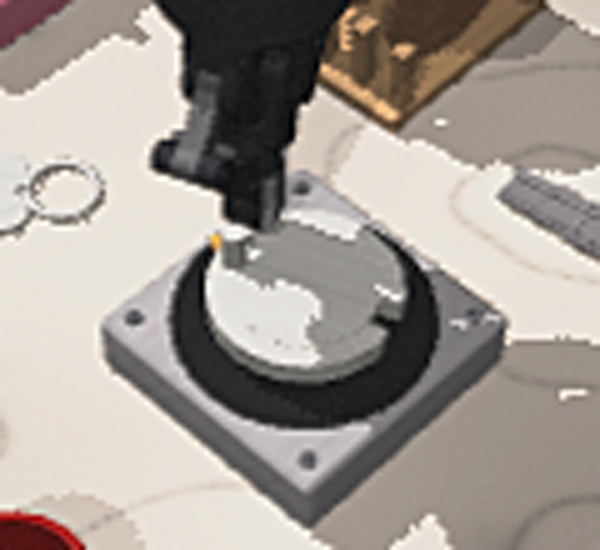

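The finger (about (311,195)) is just beside the post (307,198), with no contact force yet. I'll sweep the post round along the arc.

```bash
python3 - <<'E'
from h import *
rows([behind(6.8+9*k,17,57.5) for k in range(1,9)])
E
```

```text
[[0.21, -0.68, 0.01], [0.0, -0.0, -9.1]]
[[0.36, -1.2, 0.01], [0.0, -0.0, -18.1]]
[[0.42, -1.74, 0.01], [0.0, -0.0, -27.1]]
[[0.4, -2.28, 0.01], [0.0, -0.0, -36.1]]
[[0.3, -2.81, 0.01], [0.0, -0.0, -45.1]]
[[0.11, -3.32, 0.01], [0.0, -0.0, -54.1]]
[[-0.15, -3.79, 0.01], [0.0, -0.0, -63.1]]
[[-0.49, -4.22, 0.01], [0.0, -0.0, -72.1]]
```

>>> step_arm([
  [[0.21, -0.68, 0], [0, 0, -9], 0],
  [[0.36, -1.2, 0], [0, 0, -18], 0],
  [[0.42, -1.74, 0], [0, 0, -27], 0],
  [[0.4, -2.28, 0], [0, 0, -36], 0],
  [[0.3, -2.81, 0], [0, 0, -45], 0],
  [[0.11, -3.32, 0], [0, 0, -54], 0],
  [[-0.15, -3.79, 0], [0, 0, -63], 0],
  [[-0.49, -4.22, 0], [0, 0, -72], 0],
])

```text
time_s: 4.25
eef_pos: [559.7, 33.1, 57.6]
ee_rot: [0.0, 0.772, 0.636, 0.0]
force: [0.4, -1.1, 0.2]
grip_width: 0.003
grip_force: 0.5
```

```bash
python3 - <<'E'
from h import *
g=snap('side','s3'); s=ctrl.sense(); print(s['eef_pos'],s['force'])
b=g['img'][150:260,260:380]
cv2.imwrite('pics/crop3.png',cv2.resize(b,(600,550),interpolation=cv2.INTER_CUBIC)[:,:,::-1])
rows([behind(78.8+9*k,17,57.5) for k in range(1,9)])
for phi in range(40,100,10):
    P=(C[0]+30*np.cos(np.radians(phi))+1.8,C[1]+30*np.sin(np.radians(phi))+.5,68); u,v=px(g,P); print(phi,(u-260)*5,(v-150)*5)
E
```

```text
[559.17946037  33.50139946  57.52632442] [ 0.64564892 -0.03862647  0.09839294]
[[0.2, -0.45, 0.0], [0.0, 0.0, -8.5]]
[[0.36, -0.97, 0.0], [0.0, 0.0, -17.5]]
[[0.43, -1.5, 0.0], [0.0, 0.0, -26.5]]
[[0.41, -2.05, 0.0], [0.0, 0.0, -35.5]]
[[0.32, -2.58, 0.0], [0.0, 0.0, -44.5]]
[[0.14, -3.09, 0.0], [0.0, 0.0, -53.5]]
[[-0.12, -3.56, 0.0], [0.0, 0.0, -62.5]]
[[-0.45, -3.99, 0.0], [0.0, 0.0, -71.5]]
40 226.04043400805864 266.49459550093
50 229.5324140561965 277.10554910894473
60 235.36801273177474 287.14153329962426
70 243.38906340214606 296.2799918135936
80 253.36196351800538 304.221325251803
90 264.98335516264916 310.70068171182174
```

View pics/crop3.png

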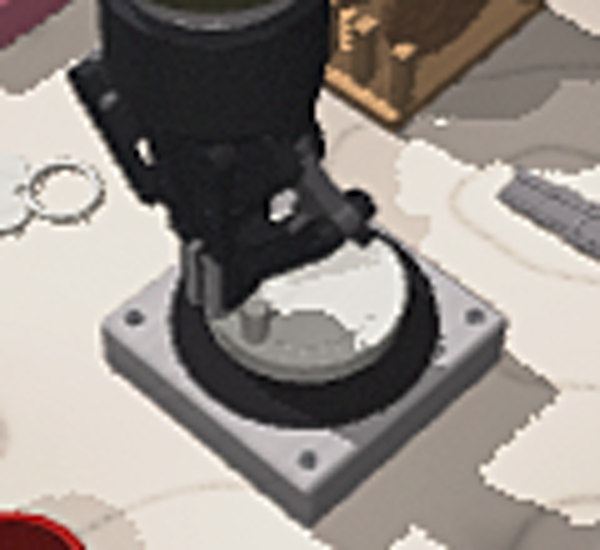

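The post is now at crop (257,306), which puts it at a post angle of about 82°. Contact works, and the finger-to-post offset comes out at about 18.7 mm. Continuing.

```bash
python3 - <<'E'
from h import *
rows([behind(80.8+9.5*k,18.5,57.5) for k in range(1,9)])
E
```

```text
[[0.28, -0.44, 0.0], [0.0, 0.0, -11.0]]
[[0.44, -1.01, 0.0], [0.0, 0.0, -20.5]]
[[0.51, -1.59, 0.0], [0.0, 0.0, -30.0]]
[[0.48, -2.17, 0.0], [0.0, 0.0, -39.5]]
[[0.35, -2.74, 0.0], [0.0, 0.0, -49.0]]
[[0.13, -3.28, 0.0], [0.0, 0.0, -58.5]]
[[-0.18, -3.78, 0.0], [0.0, 0.0, -68.0]]
[[-0.56, -4.22, 0.0], [0.0, 0.0, -77.5]]
```

>>> step_arm([
  [[0.28, -0.44, 0], [0, 0, -10.5], 0],
  [[0.44, -1.0, 0], [0, 0, -20.5], 0],
  [[0.51, -1.59, 0], [0, 0, -30], 0],
  [[0.48, -2.17, 0], [0, 0, -39.5], 0],
  [[0.35, -2.74, 0], [0, 0, -49], 0],
  [[0.13, -3.28, 0], [0, 0, -58.5], 0],
  [[-0.18, -3.78, 0], [0, 0, -68], 0],
  [[-0.56, -4.22, 0], [0, 0, -77.5], 0],
])

```text
time_s: 5.3
eef_pos: [517.2, 35.8, 57.7]
ee_rot: [0.0, 0.205, 0.979, 0.0]
force: [1.0, -0.4, 0.4]
grip_width: -0.002
grip_force: 0.5
```

```bash
python3 - <<'E'
from h import *
g=snap('side','s4'); s=ctrl.sense(); print(s['eef_pos'],s['force'])
b=g['img'][150:260,260:380]
cv2.imwrite('pics/crop4.png',cv2.resize(b,(600,550),interpolation=cv2.INTER_CUBIC)[:,:,::-1])
rows([behind(a,18.5,57.5) for a in (159,161,163,165,165,165)])
for phi in range(140,190,5):
    P=(C[0]+30*np.cos(np.radians(phi))+1.8,C[1]+30*np.sin(np.radians(phi))+.5,68); u,v=px(g,P); print(phi,((u-260)*5).round(),((v-150)*5).round())
E
```

```text
[516.660077    35.57457631  57.6125483 ] [ 1.77227389  0.253091   -0.28297296]
[[0.07, -0.09, 0.01], [0.0, 0.0, -2.3]]
[[0.13, -0.2, 0.01], [0.0, 0.0, -4.3]]
[[0.19, -0.31, 0.01], [0.0, 0.0, -6.3]]
[[0.24, -0.42, 0.01], [0.0, 0.0, -8.3]]
[[0.24, -0.42, 0.01], [0.0, 0.0, -8.3]]
[[0.24, -0.42, 0.01], [0.0, 0.0, -8.3]]
140 334.0 316.0
145 340.0 313.0
150 346.0 311.0
155 352.0 308.0
160 358.0 304.0
165 363.0 301.0
170 368.0 296.0
175 372.0 292.0
180 375.0 287.0
185 378.0 282.0
```

View pics/crop4.png

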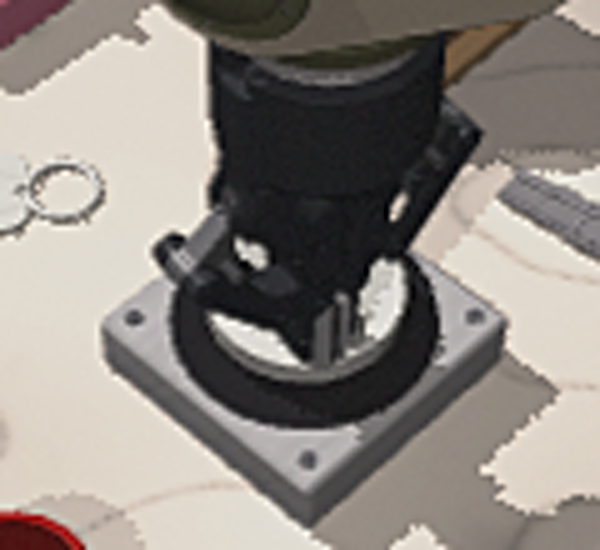

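The finger hides the post. Geometry puts the post at about 157°. I'll nudge slowly to the goal, then withdraw and look.

>>> step_arm([
  [[0.07, -0.09, 0], [0, 0, -2.3], 0],
  [[0.13, -0.2, 0], [0, 0, -4.3], 0],
  [[0.19, -0.31, 0], [0, 0, -6.3], 0],
  [[0.24, -0.42, 0], [0, 0, -8.3], 0],
  [[0.24, -0.42, 0], [0, 0, -8.3], 0],
  [[0.24, -0.42, 0], [0, 0, -8.3], 0],
])

```text
time_s: 6.1
eef_pos: [513.1, 33.1, 57.5]
ee_rot: [-0.0, 0.135, 0.991, -0.0]
force: [0.3, 0.4, -0.0]
grip_width: 0.0
grip_force: 0.3
```

>>> step_arm([
  [[0, 0.4, 0], [0, 0, 0], 0],
  [[0, 0.9, 0], [0, 0, 0], 0],
  [[0, 0.9, -3], [0, 0, 0], 0],
  [[0, 3, -9], [0, 0, 0], 0],
  [[0, 9, -14], [0, 0, 0], 0],
  [[0, 15, -14], [0, 0, 0], 0],
  [[0, 20, -14], [0, 0, 0], 0],
  [[0, 20, -14], [0, 0, 0], 0],
])

```text
time_s: 7.1
eef_pos: [566.4, 229.5, 196.9]
ee_rot: [-0.0, 0.133, 0.991, 0.0]
force: [-0.0, -0.4, -0.2]
grip_width: 0.003
grip_force: 0.0
```

```bash
python3 - <<'E'
from h import *
g=snap('side','s5');c=snap('top','t5'); s=ctrl.sense(); print(s['time_s'],s['eef_pos'],s['force'])
a=c['img'][180:255,285:365];b=g['img'][170:260,272:368]
cv2.imwrite('pics/crop5.png',np.hstack([cv2.resize(a,(400,375),interpolation=cv2.INTER_CUBIC),cv2.resize(b,(400,375),interpolation=cv2.INTER_CUBIC)])[:,:,::-1])
E
```

```text
7.2 [566.30469091 226.04563284 196.97213602] [-0.72798677  0.04984899 -0.53225638]
```

View pics/crop5.png

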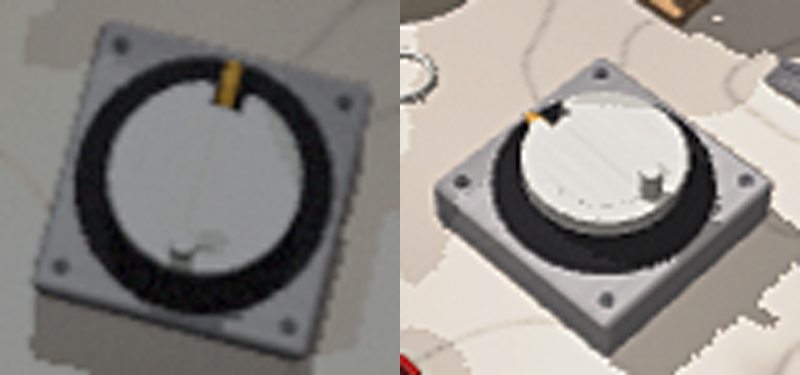

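The notch (top crop about (232,97)) is almost over the pin (227,85). I'll measure the remaining error by sampling the rim.

```bash
python3 - <<'E'
from h import *
ang=np.radians(np.arange(-60,35,.5))
for f,off in(('t5',(-1.78,-.56)),('s5',(1.78,.56))):
    c=load(f); im=c['img'].astype(np.float32)
    ctr=C+off
    def samp(r,z,an=ang):
        uv=np.array([px(c,(ctr[0]+r*np.cos(a),ctr[1]+r*np.sin(a),z)) for a in an],np.float32)
        return cv2.remap(im,uv[None,:,0],uv[None,:,1],cv2.INTER_LINEAR)[0]
    full=np.radians(np.arange(0,360,5))
    for r in(31.5,33.5,35):
        s=samp(r,50); b=s[:,2]; lo,hi=b.min(),np.median(b); m=np.degrees(ang[b<(lo+hi)/2]); wt=np.clip((hi-b)/(hi-lo),0,1)*(wt0 if 0 else 1)
        wt[wt<.15]=0; print(f,'notch r',r,m.min(),m.max(),'mid',(m.min()+m.max())/2,'cen',np.degrees((wt*ang).sum()/wt.sum()).round(1))
    for r in(41,44,47):
        s=samp(r,38); y=s[:,0]-s[:,2]; y=np.clip(y-.3*y.max(),0,None); print(f,'pin r',r,np.degrees((y*ang).sum()/y.sum()).round(1),y.max())
    # post: project check
    E
E
```

```text
t5 notch r 31.5 -26.5 -6.000000000000001 mid -16.25 cen -16.5
t5 notch r 33.5 -26.0 -7.0 mid -16.5 cen -16.8
t5 notch r 35 -26.0 -7.0 mid -16.5 cen -16.9
t5 pin r 41 -14.5 60.58281
t5 pin r 44 -14.4 66.274414
t5 pin r 47 -14.4 66.899216Traceback (most recent call last):
  File "<stdin>", line 16, in <module>
NameError: name 'E' is not defined
```

The notch is 2.2° (0.038 rad) from the pin, inside the 0.08 rad tolerance. The cross-check holds too: the notch spans about 20°, against roughly 21° expected for a 13 mm gap. Now I'll press at the centre.

```bash
python3 - <<'E'
from h import *
rows([(537,7,150,164.5),(537,7,75,164.5),(537,7,54,164.5)])
E
```

```text
[[-3.03, -21.89, 4.71], [-0.0, -0.0, 0.0]]
[[-3.03, -21.88, 12.21], [-0.0, -0.0, 0.0]]
[[-3.04, -21.88, 14.31], [-0.0, -0.0, 0.0]]
```

>>> step_arm([
  [[-3, -21.9, 2], [0, 0, 0], 0],
  [[-3, -21.9, 2], [0, 0, 0], 0],
  [[-3, -21.9, 2], [0, 0, 0], 0],
  [[-3, -21.9, 4.7], [0, 0, 0], 0],
  [[-3, -21.9, 8], [0, 0, 0], 0],
  [[-3, -21.9, 12.2], [0, 0, 0], 0],
  [[-3, -21.9, 14.2], [0, 0, 0], 0],
  [[-3, -21.9, 14.2], [0, 0, 0], 0],
])

```text
time_s: 8.2
eef_pos: [535.7, 5.9, 54.6]
ee_rot: [-0.001, 0.136, 0.991, 0.0]
force: [0.4, 0.4, 0.4]
grip_width: 0.002
grip_force: 0.0
```

>>> step_arm([
  [[0, 0, 0.2], [0, 0, 0], 0],
  [[0, 0, 0.35], [0, 0, 0], 0],
  [[0, 0, 0.45], [0, 0, 0], 0],
  [[0, 0, 0.55], [0, 0, 0], 0],
  [[0, 0, 0.6], [0, 0, 0], 0],
  [[0, 0, 0.6], [0, 0, 0], 0],
])

```text
time_s: 8.95
eef_pos: [537.1, 6.7, 49.9]
ee_rot: [0.0, 0.135, 0.991, -0.0]
force: [-0.9, 0.1, 6.3]
grip_width: -0.001
grip_force: 2.5
```

Contact is at about 50 mm with 6 N. I'll press in small steps.

>>> step_arm([
  [[0, 0, 0.1], [0, 0, 0], 0],
  [[0, 0, 0.15], [0, 0, 0], 0],
  [[0, 0, 0.2], [0, 0, 0], 0],
  [[0, 0, 0.25], [0, 0, 0], 0],
])

```text
time_s: 9.45
eef_pos: [537.1, 6.7, 47.3]
ee_rot: [0.0, 0.135, 0.991, -0.0]
force: [-1.7, -0.6, 5.0]
grip_width: -0.0
grip_force: 2.6
```

It's sliding down at 5 N and is already past the 1 mm where the pin would have stopped it.

>>> step_arm([
  [[0, 0, 0.1], [0, 0, 0], 0],
  [[0, 0, 0.2], [0, 0, 0], 0],
  [[0, 0, 0.3], [0, 0, 0], 0],
  [[0, 0, 0.38], [0, 0, 0], 0],
  [[0, 0, 0.41], [0, 0, 0], 0],
  [[0, 0, 0.43], [0, 0, 0], 0],
])

```text
time_s: 10.2
eef_pos: [537.1, 6.8, 43.3]
ee_rot: [0.0, 0.135, 0.991, -0.0]
force: [-2.9, 1.1, 9.7]
grip_width: -0.001
grip_force: 4.9
```

>>> step_arm([
  [[0, 0, 0.02], [0, 0, 0], 0],
  [[0, 0, 0.04], [0, 0, 0], 0],
  [[0, 0, 0.05], [0, 0, 0], 0],
  [[0, 0, 0.05], [0, 0, 0], 0],
])

```text
time_s: 10.7
eef_pos: [537.1, 6.7, 43.2]
ee_rot: [0.0, 0.135, 0.991, -0.0]
force: [-4.3, 1.1, 12.5]
grip_width: 0.001
grip_force: 6.4
```

The dial is on its stop: 43.2 mm, with force rising to 12.5 N and no further travel. I'll lift straight up and move clear.

>>> step_arm([
  [[0, 0, -0.5], [0, 0, 0], 0],
  [[0, 0, -2], [0, 0, 0], 0],
  [[0, 0, -6], [0, 0, 0], 0],
  [[0, 0, -12], [0, 0, 0], 0],
  [[0, 6, -15], [0, 0, 0], 0],
  [[0, 12, -15], [0, 0, 0], 0],
  [[0, 18, -15], [0, 0, 0], 0],
  [[0, 20, -15], [0, 0, 0], 0],
])

```text
time_s: 11.7
eef_pos: [590.4, 202.7, 192.7]
ee_rot: [0.0, 0.134, 0.991, 0.0]
force: [-0.4, -1.0, -0.6]
grip_width: -0.0
grip_force: 0.0
```

```bash
python3 - <<'E'
from h import *
g=snap('side','s6');c=snap('top','t6'); s=ctrl.sense(); print(s['time_s'],s['eef_pos'],s['force'])
a=c['img'][100:320,200:440];b=g['img'][170:260,272:368]
cv2.imwrite('pics/crop6.png',np.hstack([cv2.resize(a,(400,375),interpolation=cv2.INTER_CUBIC),cv2.resize(b,(400,375),interpolation=cv2.INTER_CUBIC)])[:,:,::-1])
E
```

```text
11.8 [590.34824329 201.33941586 192.42770178] [-0.2267911  -0.7778726   0.45393911]
```

View pics/crop6.png

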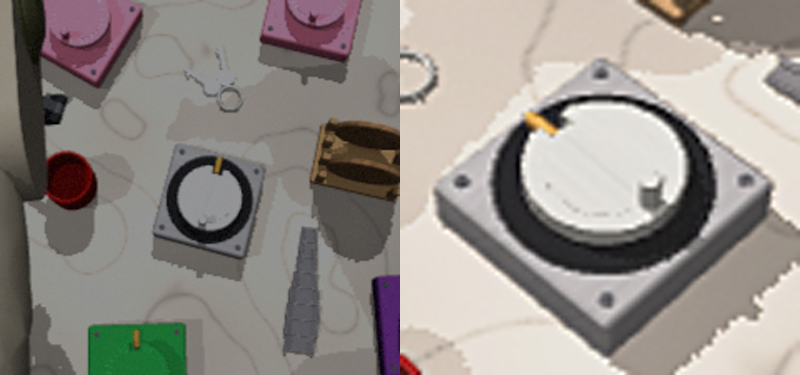

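The dial is down with the pin lying in the notch (side crop (545,122)). The cup, shoe horn and keyring have not moved, and the hand is clear.

```bash
python3 -c "
from rig import ctrl
print(ctrl.finish_job())"
```

```text
the job is handed in; nothing more can be done
None
```

I turned the chrome dimmer's dial until its notch was over the pin and pressed it down to its stop with at most about 12.5 N; the hand is clear, the cup, shoe horn and keyring were left where they lay, and the job was handed in at about 12 s.

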